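# Change the whetstone in the sloping sharpening holder

## Robot

A 6-joint arm with a two-finger parallel gripper is mounted at the origin on the work surface. World frame = base frame: x ahead of the robot, y to its left, z up, the work surface at z = 0. Lengths are in m, angles in rad, forces in N, time in s.
With the tool pointing down it reaches from about 0.35 to 0.775 m from the base axis. Payload 7.3 kg.
Tool frame: the origin (TCP) lies at the very end of the fingers, on their centre line; the grasp point (between the pads) lies 19 mm behind it; z points along the fingers, y is the line along which they close (so a half turn about z gives the same grasp; the last joint's range is limited). The gripper opens to 92 mm and grips with 3 to 60 N. Pads are 19 mm wide; open, the fingers measure 130 mm over their backs; the gripper's body (75 mm by 190 mm) begins 47 mm behind the grasp point.
Start: joints at [-1.451, 0.342, 1.524, -0, 1.275, -0.146], TCP at [0.138, -0.507, 0.227] pointing down, gripper open.
Joint ranges: [-2.53, 2.53], [-0.77, 2.02], [0.04, 2.7], [-1, 4.14], [0.28, 2.66], [-3.11, 3.11]. Speed limits (rad/s): [2.57, 2.57, 3.14, 3.14, 3.14, 3.14].

## Interface

Orientations are given as [roll, pitch, yaw] about the fixed x, y, z axes, in that order (R = Rz(yaw) Ry(pitch) Rx(roll)).
In Python, from cell import * gives the robot as it stands.
- The arm moves only by the tool step_arm, never from a script. Its argument "commands" is a list of rows, each a list of 7 numbers: the opening, from 0 (shut) to 1 (fully open), then the shift along the world's x, y, z in cm, then the turn, a rotation vector about the world's x, y, z in rad. A call has 1 to 5 rows; each row is the pose to reach, as a shift and turn from the pose commanded when the call began; what a row does not reach only later rows make up. A row lasts 1/12 s, in which the tool goes at most 41.7 mm and 7.16 degrees, less where a joint would pass 70% of its speed; a pose out of reach is approached as far as the arm can. A call with a gripper value outside its range is refused whole. The fingers move at their own pace and stop on an object; "grip_force" is the grip in N (left out, the last holds). Time passes only in rows, so rows that repeat a pose let the fingers close. It gives the time, the measured TCP pose, the force, the opening and the grip force at its end, in the units of the state.
- observe(): the state, without advancing time (a new reading comes with each control period).
- read_camera(name): name is "scene" or "top" or "wrist"; returns the picture (420x560x3 uint8, red, green, blue); there is no depth.
- camera_model(name): a dict with "vfov" (degrees; the focal length in pixels is half the picture's height over the tangent of half this angle, whatever the lens; pixels are square), "cx", "cy" (the principal point, pixels), "k1" (the pictures are not rectified: a ray, as slopes to the right and down, at radius r is drawn at 1 + k1 r^2 times it, then the intrinsics apply), "world_to_cam" (4x4, takes a point from world to camera coordinates). Camera axes: x right, y up, looking along -z (the intrinsics and any distortion apply to the point x, -y, -z); pixel columns grow to the right and rows downward; lengths in m; the calibration is good to about 2 mm. A picture is of the moment at which its call begins: read the wrist's pose just before it. camera_model takes no time and is no camera call; for the wrist camera it gives the pose at the moment of the call.
- hand_in(): hands the job in; it is judged then, once.
The state is a dict: "time": time; "qpos": joint angles; "qvel": joint speeds; "joint_efforts": joint torques, N m; "tool_pos": TCP position; "tool_rot": TCP orientation; "contact_force": force on the tool from outside, world axes, zero at the start; "torque": the same for the moment, N m; "opening": finger opening in m; "grip_force": force on a finger pad.
Only numpy, scipy, OpenCV 4.12 (cv2) and the standard library are available. Lean on these libraries where they do the work, as an engineer would, in place of code of your own. Each camera call takes 0.05 s, during which the arm holds its last target. There are 200 camera calls.

## Task

Change the sharpening stone: lift the worn grey stone off the sloping holder and lay it flat in the teal tray, then lay the fresh orange stone on the holder, flat on the seat, centred and square between the upper stop and the clamp. Finally press the red lever paddle down until its catch holds it by itself and the rubber nose clamps the stone against the upper stop. The stones are brittle, so set them down rather than dropping them, and leave the mug, canister and soap bottle undisturbed.

Things in the scene. Friction and masses are not known exactly. Their poses are not given: they have to be found in the camera images.
- holder: Fixed sharpening holder on a wooden base 280 x 90 x 16 mm; it carries a steel seat rising at 30 degrees towards the robot's left and, at the seat's lower end, a clamp with a red lever. Origin on the worktop below the middle of the seat; x horizontal, towards the seat's upper end, z up.
- cradle: Sloping steel seat, 170 x 44 mm: a stone overhangs 8 mm either side. Origin mid seat surface, 95 mm above the worktop; x up the 30 degree slope, y across, z square to it. Upper stop, 14 mm high, face at x = 85 mm: a clamped stone has its origin at this origin. Clamp cheeks 72 mm high, faces at x = -97 mm, keep an unclamped stone from sliding: it has 12 mm play along x.
- lever_hinge (a point): Hinge axis of the clamp lever, parallel to the seat's y axis, at x = -108 mm, z = 60 mm of the cradle, about 93 mm above the worktop.
- paddle (a point): Middle of the top face of the red paddle (44 x 56 x 12 mm) at the free end of the lever, 90 mm from the hinge, on the side away from the stone. With the lever up it is about 152 mm above the worktop and slopes at 37 degrees; latched, it is level, about 99 mm above the worktop.
- lever (a joint): Angle of the sprung clamp lever: 0 when up (released), 0.65 rad fully down. Pressing the paddle takes about 17 N; up to about 0.42 rad it springs back, past that its over-centre catch pulls it fully down and holds it, while the nose pushes the stone up the slope against the upper stop.
- nose: Sprung rubber roller, 20 mm diameter and 36 mm wide, at the lower end of the lever, which pushes on the lower end face of the stone. Origin at its centre.
- worn_stone: Worn grey whetstone 170 x 60 x 26 mm, about 0.5 kg, lying on the sloping seat at the start. Origin at the centre of its underside, x along its length, y across, z up out of the top face.
- fresh_stone: Fresh whetstone, orange over a white under-layer, 170 x 60 x 30 mm, about 0.6 kg, lying flat on the blue mat at the start. Origin at the centre of its underside, x along its length, y across, z up out of the top face.
- tray: Fixed teal plastic tray 230 x 140 mm outside, 14 mm high, walls 5 mm, floor 5 mm thick; x along its length. Origin at the centre of its underside on the worktop.
- mat: Flat blue mat 220 x 120 x 6 mm, fixed, under the fresh stone. Origin at the centre of its underside.
- mug: Blue ceramic mug, 80 mm across and 95 mm high, handle at +y. Origin at the centre of its underside.
- canister: Blue canister with a steel lid, 90 mm across and 130 mm high. Origin at the centre of its underside.
- soap: Green soap bottle, 64 mm across and 170 mm high. Origin at the centre of its underside.
Things that resemble listed ones, but are neither listed nor needed, are in the scene too. What is meant by the fresh_stone is not yellow, and is the smaller of those in its own colour. There is more than one size of the worn_stone; the job needs the smaller.

How it is judged:
By the outcome, as a careful person would: the job done as asked, in the order asked, and still so for the second after the job is handed in, with the robot touching nothing.
It also fails if it takes over 61 s, if anything falls off the work surface, if the arm or the gripper's body presses on something with over 40 N, if the wrist force passes 120 N, or if a joint passes its speed limit or range.

## Working session

There is one attempt and no reset: what is moved stays moved. The work goes in short steps, Python scripts to look and compute and a tool call to move; the robot and the scene stay as the last step left them, time stands still between calls to the robot, and variables do not carry over. Pictures are saved under pics/ and viewed, at most 10 in all, crops included, and the job is handed in when it is done.

Besides the shell and the picture viewer there is one more tool, called as name([rows], argument=value, ...), one row to a line, values as JSON. step_arm: Moves the arm, as the interface text tells. Its arguments: {"type":"object","properties":{"commands":{"type":"array"},"grip_force":{"type":"number"}},"required":["commands"]}

```bash
mkdir -p pics; ls
cat > h.py <<'E'
import numpy as np, cv2
from cell import *
from scipy.spatial.transform import Rotation as R
def ray(cm,u,v):
    f=210/np.tan(np.radians(cm["vfov"]/2)); x=(u-cm["cx"])/f; y=(v-cm["cy"])/f
    k=cm["k1"]; a,b=x,y
    for _ in range(30):
        s=1+k*(a*a+b*b); a,b=x/s,y/s
    W=np.array(cm["world_to_cam"]); Rm=W[:3,:3]
    return -Rm.T@W[:3,3], Rm.T@np.array([a,-b,-1.])
def atz(cm,u,v,z):
    o,d=ray(cm,u,v); return o+d*(z-o[2])/d[2]
def proj(cm,P):
    f=210/np.tan(np.radians(cm["vfov"]/2)); W=np.array(cm["world_to_cam"])
    p=np.atleast_2d(P)@W[:3,:3].T+W[:3,3]; a=p[:,0]/-p[:,2]; b=-p[:,1]/-p[:,2]
    s=1+cm["k1"]*(a*a+b*b); return np.c_[a*s*f+cm["cx"],b*s*f+cm["cy"]]
def tri(*crs):
    A=np.zeros((3,3));b=np.zeros(3)
    for o,d in crs:
        d=d/np.linalg.norm(d); M=np.eye(3)-np.outer(d,d); A+=M;b+=M@o
    p=np.linalg.solve(A,b); return p,[np.linalg.norm(np.cross(p-o,d/np.linalg.norm(d))) for o,d in crs]
def save(n,img): cv2.imwrite(f"pics/{n}.png",cv2.cvtColor(img,cv2.COLOR_RGB2BGR))
E
python3 - <<'E'
from h import *
import pickle
for n in("scene","top"):
    cm=camera_model(n); i=read_camera(n); np.save(f"pics/{n}0.npy",i)
    save(n+"0",cv2.resize(i,(800,600),interpolation=cv2.INTER_CUBIC)); print(n,cm["vfov"],cm["k1"],ray(cm,280,210))
print(observe())
E
```

```text
pics
scene 48.72800483184841 -0.06629566472838808 (array([1.47177409, 0.70578199, 1.12443564]), array([-0.61232893, -0.45543571, -0.64667155]))
top 52.462901549739456 -0.028076432262141897 (array([0.36230217, 0.02947954, 1.46190891]), array([ 0.18708024, -0.01968713, -0.98225323]))
{'time': 0.1, 'qpos': array([-1.45094854e+00,  3.42650913e-01,  1.52492562e+00, -7.95258998e-06,
        1.27538300e+00, -1.45992467e-01]), 'qvel': array([ 0.00016939, -0.00150774, -0.00121502, -0.00046621, -0.0006442 ,
       -0.00041638]), 'joint_efforts': array([ 1.85605873e-03, -4.32003736e+01, -2.44696552e+01,  7.19701289e-02,
        5.26245323e-02, -3.89645811e-05]), 'tool_pos': array([ 0.13790743, -0.50618995,  0.22611412]), 'tool_rot': array([-3.14023922e+00, -1.91320858e-04,  2.65842440e-01]), 'contact_force': array([0.27786812, 0.35511274, 0.06085646]), 'torque': array([-0.01244128,  0.01149984,  0.06058368]), 'grip_force': 0.0, 'opening': 0.09174093009210711}
```

View pics/scene0.png

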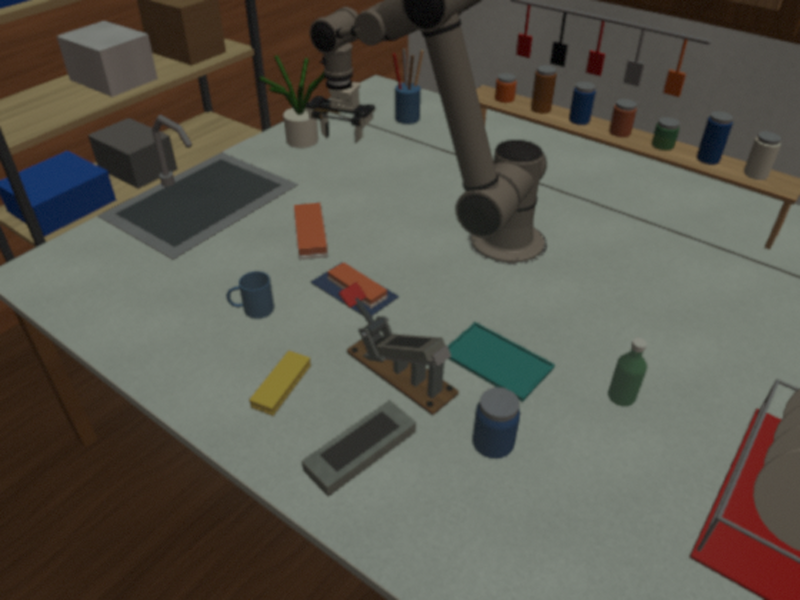

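View pics/top0.png

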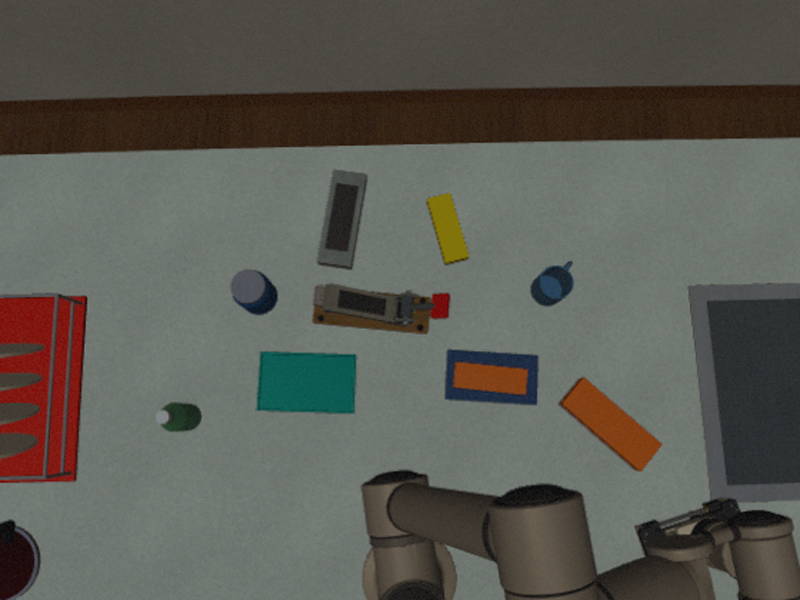

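The scene view shows the worn stone on the holder in the middle (about 410,345), with the red paddle on the mug side. The fresh orange stone is on the blue mat, and the larger orange, larger grey and yellow stones are decoys. The top view has the tray at (307,382), the mat at (491,377), the holder at (372,308) and the paddle at (440,305).

Run:
```python
from h import *
cm=camera_model("top")
def q(n,z,pts):
    P=np.array([atz(cm,(u+.5)*.7-.5,(v+.5)*.7-.5,z)[:2] for u,v in pts]); e=P-np.roll(P,1,0)
    print(n,P.round(3).tolist(),"c",P.mean(0).round(3),"sides",np.linalg.norm(e,axis=1).round(3),"ang",np.degrees(np.arctan2(e[:,1],e[:,0])).round(1))
q("tray",.014,[(261,352),(355,354),(354,412),(257,409)])
q("mat",.006,[(447,350),(537,356),(536,404),(446,398)])
q("fresh",.036,[(454,362),(528,368),(526,395),(453,388)])
q("base",.016,[(314,323),(428,333)])
q("paddle",.152,[(433,293),(449,293),(449,317),(432,318)])
q("wornc",.12,[(365,303)]);q("stonetop",.2,[(325,295)])
q("mug",.095,[(552,285)]);q("can",.13,[(252,285)]);q("soap",.17,[(164,417)]);q("grey",.03,[(342,220)])
a=np.load("pics/top0.npy")[190:240,210:325]; save("topc",cv2.resize(a,(800,348),interpolation=cv2.INTER_CUBIC))
i=read_camera("wrist"); cw=camera_model("wrist"); print(ray(cw,280,210),cw["vfov"],observe()["tool_pos"]); W=np.array(cw["world_to_cam"]);print(W[:3,:3].T)
```

```text
tray [[0.521, 0.336], [0.51, 0.112], [0.374, 0.116], [0.386, 0.344]] c [0.448 0.227] sides [0.134 0.224 0.136 0.228] ang [ -3.4 -92.6 178.2  86.9]
mat [[0.515, -0.109], [0.495, -0.325], [0.381, -0.315], [0.401, -0.102]] c [ 0.448 -0.213] sides [0.114 0.217 0.114 0.214] ang [ -3.5 -95.3 175.1  84.7]
fresh [[0.483, -0.121], [0.465, -0.294], [0.402, -0.286], [0.423, -0.116]] c [ 0.443 -0.204] sides [0.061 0.174 0.063 0.171] ang [ -4.6 -96.1 172.2  83. ]
base [[0.587, 0.209], [0.556, -0.064]] c [0.572 0.073] sides [0.275 0.275] ang [ 83.5 -96.5]
paddle [[0.626, -0.069], [0.625, -0.104], [0.572, -0.102], [0.571, -0.065]] c [ 0.599 -0.085] sides [0.056 0.035 0.053 0.037] ang [ -4.3 -91.4 177.6  92. ]
wornc [[0.613, 0.082]] c [0.613 0.082] sides [0.] ang [0.]
stonetop [[0.618, 0.163]] c [0.618 0.163] sides [0.] ang [0.]
mug [[0.65, -0.349]] c [ 0.65  -0.349] sides [0.] ang [0.]
can [[0.659, 0.333]] c [0.659 0.333] sides [0.] ang [0.]
soap [[0.372, 0.505]] c [0.372 0.505] sides [0.] ang [0.]
grey [[0.839, 0.138]] c [0.839 0.138] sides [0.] ang [0.]
(array([ 0.2163312 , -0.48471955,  0.38507387]), array([-0.29156082, -0.07999941, -0.9532039 ])) 60.95458390257372 [ 0.137904   -0.50624039  0.2261946 ]
[[ 2.61341508e-01  9.20466970e-01  2.90587634e-01]
 [-9.65246134e-01  2.49441748e-01  7.79661179e-02]
 [-7.19451189e-04 -3.00864373e-01  9.53666667e-01]]
```

View pics/topc.png

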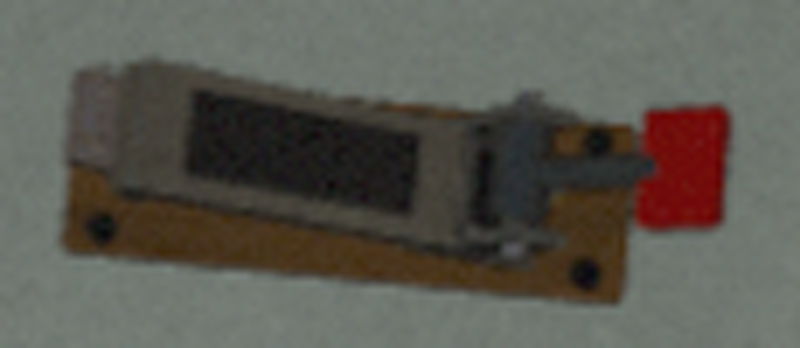

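The top crop shows the holder base with the worn stone slightly yawed on its seat, and the lever and paddle at the right end. Next I'll take wrist views above the work area.

step_arm([
  [1, 13.7, 12, 3.5, 0, 0, 0.4],
  [1, 13.7, 12, 3.5, 0, 0, 0.4],
  [1, 13.7, 12, 3.5, 0, 0, 0.4],
  [1, 13.7, 12, 3.5, 0, 0, 0.4],
  [1, 13.7, 12, 3.5, 0, 0, 0.4],
])

```text
time: 0.57
tool_pos: [0.2775, -0.3837, 0.2626]
tool_rot: [3.141, -0.001, 0.67]
contact_force: [0.4, -0.0, -0.0]
opening: 0.0917
grip_force: 0.0
```

step_arm([
  [1, 13.7, 12, 3.5, 0, 0, 0.4],
  [1, 13.7, 12, 3.5, 0, 0, 0.4],
  [1, 13.7, 12, 3.5, 0, 0, 0.4],
  [1, 13.7, 12, 3.5, 0, 0, 0.4],
  [1, 13.7, 12, 3.5, 0, 0, 0.4],
])

```text
time: 0.98
tool_pos: [0.4147, -0.2635, 0.2976]
tool_rot: [3.14, -0.001, 1.07]
contact_force: [-0.7, -1.1, -0.1]
opening: 0.092
grip_force: 0.0
```

step_arm([
  [1, 13.7, 12, 3.5, 0, 0, 0.4],
  [1, 13.7, 12, 3.5, 0, 0, 0.4],
  [1, 13.7, 12, 3.5, 0, 0, 0.4],
  [1, 13.7, 12, 3.5, 0, 0, 0.4],
  [1, 13.7, 12, 3.5, 0, 0, 0.4],
])

```text
time: 1.4
tool_pos: [0.5517, -0.1431, 0.3321]
tool_rot: [3.14, -0.001, 1.471]
contact_force: [-1.4, -1.4, -0.9]
opening: 0.0917
grip_force: 0.0
```

step_arm([
  [1, 0, 0, 0, 0, 0, 0],
  [1, 0, 0, 0, 0, 0, 0],
])

```text
time: 1.57
tool_pos: [0.5492, -0.1458, 0.3311]
tool_rot: [-3.141, 0.0, 1.468]
contact_force: [-1.0, 0.0, -0.1]
opening: 0.0919
grip_force: 0.0
```

```bash
cat >> h.py <<'E'
import pickle
def wshot(n):
    cm=camera_model("wrist"); i=read_camera("wrist"); pickle.dump((cm,i),open(f"pics/{n}.pkl","wb")); s=observe()
    print(s["time"],s["tool_pos"].round(4),s["tool_rot"].round(4)); return i
E
python3 - <<'E'
from h import *
i=wshot("w1"); save("w1",cv2.resize(i,(800,600),interpolation=cv2.INTER_CUBIC))
E
```

```text
1.6167 [ 0.5485 -0.1466  0.3311] [-3.1401e+00  1.0000e-04  1.4663e+00]
```

step_arm([
  [1, 0, 20, 0, 0, 0, 0],
  [1, 0, 20, 0, 0, 0, 0],
  [1, 0, 20, 0, 0, 0, 0],
  [1, 0, 20, 0, 0, 0, 0],
  [1, 0, 20, 0, 0, 0, 0],
])

```text
time: 2.03
tool_pos: [0.5478, 0.0544, 0.3318]
tool_rot: [-3.141, -0.0, 1.464]
contact_force: [1.0, 0.2, 0.1]
opening: 0.0917
grip_force: 0.0
```

step_arm([
  [1, 0, 0, 0, 0, 0, 0],
  [1, 0, 0, 0, 0, 0, 0],
])

```text
time: 2.2
tool_pos: [0.5482, 0.0536, 0.3317]
tool_rot: [-3.141, 0.001, 1.467]
contact_force: [0.3, 0.6, 0.0]
opening: 0.0918
grip_force: 0.0
```

Run:
```python
from h import *
i=wshot("w2"); save("w2",cv2.resize(i,(800,600),interpolation=cv2.INTER_CUBIC))
```

```text
2.25 [0.5484 0.0524 0.3317] [-3.1414e+00  8.0000e-04  1.4655e+00]
```

View pics/w1.png

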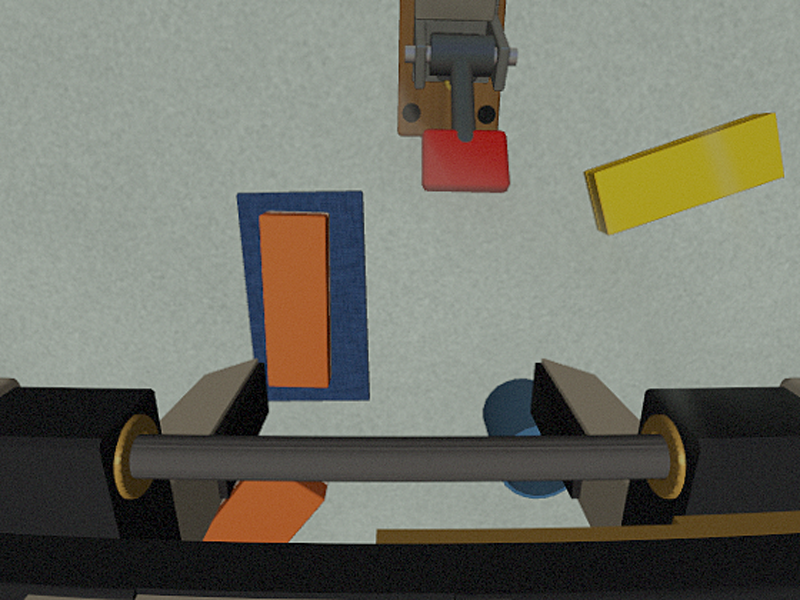

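View pics/w2.png

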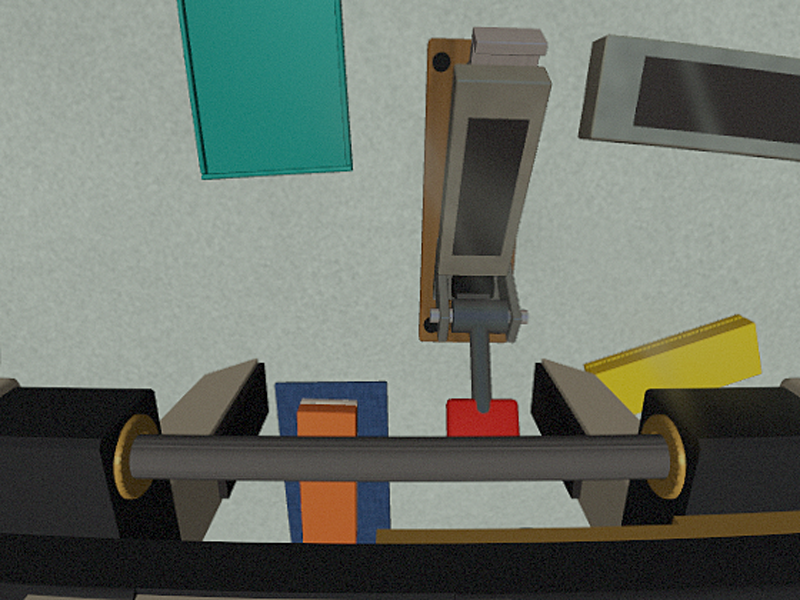

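w1 shows the fresh stone's top corners at (260,214), (328,214), (328,387) and (268,386). It also has the paddle at (424..509,131..190) and the hinge pin ends at (407,55) and (517,57). w2 shows the worn stone's top corners at (456,66), (550,67), (439,274) and (512,274), the pin ends at (432,317) and (527,317), and the tray's near corners at (203,178) and (352,170). I'll triangulate these and fit the poses.

```bash
cat > m.py <<'E'
from h import *
from scipy.optimize import least_squares
c1,_=pickle.load(open("pics/w1.pkl","rb")); c2,i2=pickle.load(open("pics/w2.pkl","rb")); ct=camera_model("top")
S=lambda p:((p[0]+.5)*.7-.5,(p[1]+.5)*.7-.5)
r=lambda c,p:ray(c,*S(p))
def T(n,a,b): p,e=tri(r(c1,a),r(c2,b)); print(n,p.round(4),np.round(e,4)); return p
def A(n,c,z,pts):
    P=np.array([atz(c,*S(p),z)[:2] for p in pts]); e=np.roll(P,-1,0)-P
    print(n,P.round(4).tolist(),"c",P.mean(0).round(4),np.linalg.norm(e,axis=1).round(4),np.degrees(np.arctan2(e[:,1],e[:,0])).round(1)); return P
E
python3 - <<'E'
from m import *
a=T("pinL",(407,55),(432,317)); b=T("pinR",(517,57),(527,317)); print("pin mid",(a+b)/2,b-a)
T("padTL",(424,131),(447,400));T("padTR",(507,131),(517,400))
T("baseBL",(398,136),(420,341))
T("freshTL",(260,214),(298,405));T("freshTR",(328,214),(357,406));T("matTL",(237,193),(276,383));T("matTR",(363,191),(387,382))
A("fresh",c1,.036,[(260,214),(328,214),(328,387),(268,386)])
A("mat",c1,.006,[(237,193),(363,191),(369,400)])
A("base",c2,.016,[(428,39),(420,341)])
A("tray",c2,.014,[(203,178),(352,170)])
E
```

```text
pinL [ 0.5682 -0.0068  0.0959] [0.0001 0.0001]
pinR [ 0.6467 -0.0156  0.0945] [0.0003 0.0003]
pin mid [ 0.60744794 -0.01121806  0.09520514] [ 0.0784166  -0.00881277 -0.00138928]
padTL [ 0.5731 -0.0606  0.1387] [0.0005 0.0005]
padTR [ 0.6273 -0.066   0.1398] [0.0007 0.0007]
baseBL [ 0.5561 -0.0612  0.0125] [0.0002 0.0002]
freshTL [ 0.423  -0.116   0.0212] [0.0007 0.0007]
freshTR [ 0.4849 -0.1228  0.022 ] [0. 0.]
matTL [ 0.4002 -0.0958  0.0062] [0.0004 0.0004]
matTR [ 0.5178 -0.107   0.0051] [0.0003 0.0003]
fresh [[0.4265, -0.1144], [0.4871, -0.121], [0.4621, -0.29], [0.4027, -0.283]] c [ 0.4446 -0.2021] [0.0609 0.1708 0.0598 0.1703] [ -6.2 -98.4 173.3  82. ]
mat [[0.3996, -0.0958], [0.5181, -0.1069], [0.497, -0.3246]] c [ 0.4716 -0.1758] [0.119  0.2187 0.2487] [ -5.4 -95.5 113.1]
base [[0.5891, 0.215], [0.5564, -0.0598]] c [0.5727 0.0776] [0.2767 0.2767] [-96.8  83.2]
tray [[0.3724, 0.1212], [0.5103, 0.1128]] c [0.4414 0.117 ] [0.1382 0.1382] [ -3.5 176.5]
```

```bash
cat >> m.py <<'E'
def cradle(o,yaw):
    Rm=R.from_euler("z",yaw).as_matrix()@R.from_euler("y",-np.pi/6).as_matrix()
    return np.array([*o,.095]),Rm
O=[0.6216,0.1115]; YAW=np.radians(83.4)
def stone(p,o,yaw,h):
    c,Rm=cradle(o,yaw); a=R.from_euler("z",p[2]).as_matrix()
    L=np.array([[.085,.03,h],[.085,-.03,h],[-.085,.03,h],[-.085,-.03,h]])@a.T+[p[0],p[1],0]
    return L@Rm.T+c
E
python3 - <<'E'
from m import *
px=np.array([S(p) for p in[(456,66),(550,67),(439,274),(512,274)]])
f=lambda p:(proj(c2,stone(p,O,YAW,.026))-px).ravel()
s=least_squares(f,[0,0,0]); print("stone in cradle",s.x.round(4),"res px",s.fun.round(1),)
U=lambda q:((q+.5)/.7-.5).round(0).tolist()
print(U(proj(c2,stone(s.x,O,YAW,.026))))
c,Rm=cradle(O,YAW)
print("stop top",U(proj(c2,np.array([[.085,.022,.014],[.085,-.022,.014],[.085,.03,.014],[.085,-.03,.014]])@Rm.T+c)))
px3=np.array([S((160/.7*0+0,0))])
ptop=np.array([[210+x/6.957,190+y/6.957] for x,y in[(122,188),(160,62),(462,248),(472,122)]])
f3=lambda p:(proj(ct,stone(p,O,YAW,.026))[[0,1,2,3]]-ptop).ravel()
s3=least_squares(f3,[0,0,0]); print("top cam",s3.x.round(4),s3.fun.round(1))
a=i2[10:230,280:400]; save("w2c",cv2.resize(a,None,fx=2.7,fy=2.7,interpolation=cv2.INTER_CUBIC))
print("worn c",c+Rm@[s.x[0],s.x[1],0])
E
```

```text
stone in cradle [-0.0027  0.0039  0.0163] res px [-1.6  1.7  1.7  1.5  0.6 -2.9 -0.8 -3. ]
[[454.0, 68.0], [552.0, 69.0], [440.0, 270.0], [511.0, 270.0]]
stop top [[474.0, 56.0], [545.0, 57.0], [461.0, 55.0], [558.0, 58.0]]
top cam [-0.0161  0.0045 -0.0051] [ 1.8  0.1 -1.5 -0.5 -0.3  0.1 -0.   0.5]
worn c [0.61745023 0.10962157 0.0936473 ]
```

View pics/w2c.png

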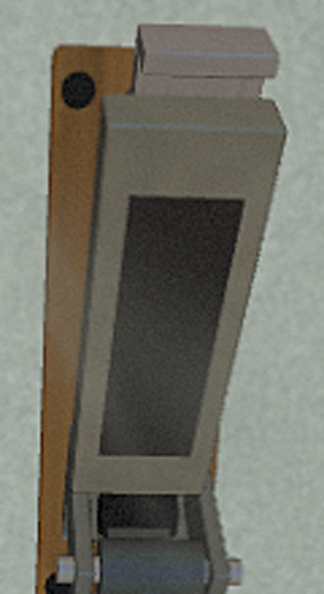

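The crop shows the stone's upper end face in view. The top-face edge is at crop (101,130)-(286,132), the underside edge at (107,97)-(275,100), and the lower top corners at (74,490) and (212,494). I'll refit with these.

Run:
```python
from m import *
px=np.array([[280+(x+.5)/2.7-.5,10+(y+.5)/2.7-.5] for x,y in[(101,130),(286,132),(74,490),(212,494),(107,97),(275,100)]])
P=lambda p,o,y:np.r_[stone(p,o,y,.026),stone(p,o,y,0)[:2]]
f=lambda p:(proj(c2,P(p,O,YAW))-px).ravel()
s=least_squares(f,[0,0,0]); print("stone in cradle",s.x.round(4),"res px",s.fun.round(1))
# free stone pose (6 dof)
c,Rm=cradle(O,YAW)
B=np.array([[.085,.03,.026],[.085,-.03,.026],[-.085,.03,.026],[-.085,-.03,.026],[.085,.03,0],[.085,-.03,0]])
g=lambda p:(proj(c2,(B@R.from_rotvec(p[3:]).as_matrix().T+p[:3])@Rm.T+c)-px).ravel()
t=least_squares(g,np.zeros(6)); print("free",t.x.round(4),t.fun.round(1))
p,yr=s.x[:2],s.x[2]; print("worn origin",(c+Rm@[*p,0]).round(4))
U=lambda q:((q-[280,10]+.5)*2.7-.5).round(0).tolist()
print("stop",U(proj(c2,np.array([[.085,.022,.014],[.085,-.022,.014],[.097,.022,.014],[.097,-.022,.014]])@Rm.T+c)))
print("cheek",U(proj(c2,np.array([[-.097,.03,.072],[-.097,-.03,.072]])@Rm.T+c)))
```

```text
stone in cradle [-0.0114  0.0024  0.0097] res px [ 1.9 -0.5  1.1 -0.4  1.   2.5 -1.2  1.2 -2.4 -0.4 -0.6 -0.7]
free [-0.0128  0.0005 -0.0037 -0.0604 -0.013   0.018 ] [ 1.  -0.6 -0.   0.8  1.5 -0.1 -0.9  0.4 -1.5 -0.6  0.1  0.2]
worn origin [0.6181 0.102  0.0893]
stop [[141.0, 79.0], [274.0, 82.0], [145.0, 41.0], [282.0, 45.0]]
cheek [[86.0, 575.0], [228.0, 576.0]]
```

step_arm([
  [1, 6.4, 0, -8, 0.52, -0.06, 0],
  [1, 6.4, 0, -8, 0.52, -0.06, 0],
  [1, 6.4, 0, -8, 0.52, -0.06, 0],
  [1, 6.4, 0, -8, 0.52, -0.06, 0],
  [1, 6.4, 0, -8, 0.52, -0.06, 0],
])

```text
time: 2.67
tool_pos: [0.6124, 0.048, 0.2483]
tool_rot: [-3.141, -0.528, 1.456]
contact_force: [-0.1, -0.9, 0.1]
opening: 0.0919
grip_force: 0.0
```

step_arm([
  [1, 0, 0, -7, 0, 0, 0],
  [1, 0, 0, -7, 0, 0, 0],
  [1, 0, 0, -7, 0, 0, 0],
  [1, 0, 0, -7, 0, 0, 0],
])

```text
time: 3.0
tool_pos: [0.6125, 0.0526, 0.1819]
tool_rot: [3.138, -0.523, 1.465]
contact_force: [0.2, 0.1, 0.1]
opening: 0.0916
grip_force: 0.0
```

Run:
```python
from m import *
s=observe(); c,Rm=cradle(O,YAW+.01)
print(s["tool_pos"],s["contact_force"])
t=cradle(O,YAW)[1]@[-.0114,.0024,.0025]+c; print("need cm",((t-s["tool_pos"])*100).round(2))
Rt=Rm@np.diag([1,-1,-1]); print("rot err",(R.from_matrix(Rt)*R.from_euler("xyz",s["tool_rot"]).inv()).as_rotvec().round(4))
i=wshot("w3"); save("w3",cv2.resize(i,(800,600),interpolation=cv2.INTER_CUBIC))
```

```text
[0.61248211 0.05261165 0.18188151] [0.24847017 0.14283438 0.12291668]
need cm [ 0.55  4.81 -9.04]
rot err [0.0014 0.003  0.0023]
3.05 [0.6135 0.0528 0.1836] [ 3.1336 -0.5224  1.4677]
```

View pics/w3.png

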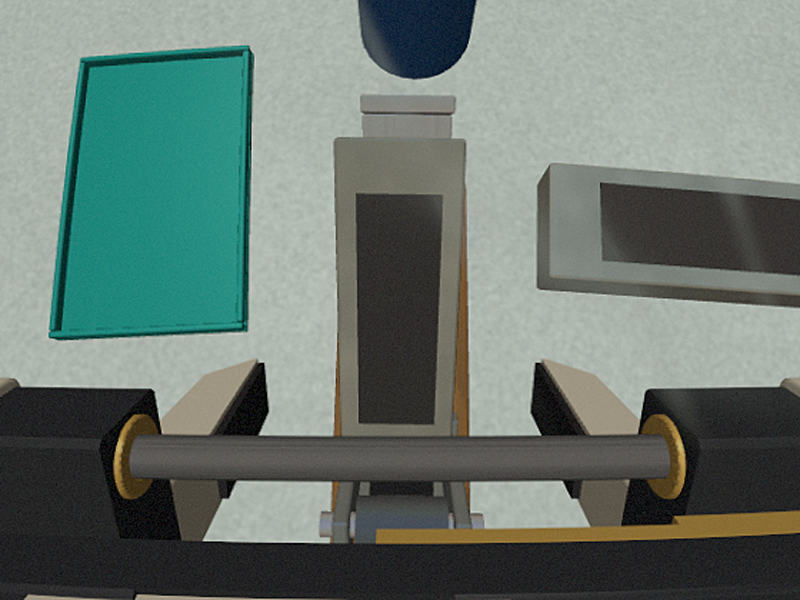

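w3 shows the stone centred between the fingers and square to them, and the whole tray in view with corners (81,58), (252,48), (247,330) and (50,337). I'll descend along the seat normal and grip.

step_arm([
  [1, 0.15, 1.2, -2.3, 0, 0, 0],
  [1, 0.3, 2.4, -4.5, 0, 0, 0],
  [1, 0.4, 3.6, -6.8, 0, 0, 0],
  [1, 0.4, 3.6, -6.8, 0, 0, 0],
])

```text
time: 3.38
tool_pos: [0.6158, 0.0914, 0.1127]
tool_rot: [3.139, -0.523, 1.468]
contact_force: [-1.1, -0.0, -0.0]
opening: 0.0918
grip_force: 0.0
```

step_arm([
  [1, 0.1, 0.6, -1.1, 0, 0, 0],
  [1, 0.15, 1.2, -2.2, 0, 0, 0],
  [1, 0.15, 1.2, -2.2, 0, 0, 0],
])

```text
time: 3.63
tool_pos: [0.6183, 0.1021, 0.0913]
tool_rot: [3.136, -0.523, 1.468]
contact_force: [-1.0, 0.3, 0.3]
opening: 0.0919
grip_force: 0.0
```

Run:
```python
from m import *
s=observe(); c,Rm=cradle(O,YAW)
t=Rm@[-.0114,.0024,.0025]+c; print("need cm",((t-s["tool_pos"])*100).round(2),s["contact_force"].round(1), "cradle", (Rm.T@(s["tool_pos"]-c)).round(4))
c3,_=pickle.load(open("pics/w3.pkl","rb"))
A("tray",c3,.014,[(81,58),(252,48),(247,330),(50,337)])
```

```text
need cm [-0.04 -0.14  0.01] [-1.   0.3  0.3] cradle [-0.0103  0.0022  0.0017]
tray [[0.3846, 0.3482], [0.5253, 0.3377], [0.5131, 0.1105], [0.3721, 0.1202]] c [0.4488 0.2292] [0.1411 0.2276 0.1413 0.2284] [ -4.3 -93.1 176.   86.9]
```

step_arm([
  [0.4, 0, 0, 0, 0, 0, 0],
  [0.4, 0, 0, 0, 0, 0, 0],
  [0.4, 0, 0, 0, 0, 0, 0],
  [0.4, 0, 0, 0, 0, 0, 0],
  [0.4, 0, 0, 0, 0, 0, 0],
], grip_force=40)

```text
time: 4.05
tool_pos: [0.6187, 0.1011, 0.0922]
tool_rot: [3.135, -0.523, 1.467]
contact_force: [-2.7, -0.9, 0.7]
opening: 0.0625
grip_force: 2.9
```

step_arm([
  [0.4, 0, 0, 0, 0, 0, 0],
  [0.4, 0, 0, 0, 0, 0, 0],
])

```text
time: 4.22
tool_pos: [0.6181, 0.1011, 0.092]
tool_rot: [3.136, -0.523, 1.467]
contact_force: [-3.8, -3.3, 4.8]
opening: 0.0594
grip_force: 39.9
```

step_arm([
  [0.4, -0.06, -0.5, 0.87, 0, 0, 0],
  [0.4, -0.17, -1.5, 2.6, 0, 0, 0],
  [0.4, -0.3, -2.7, 4.8, 0, 0, 0],
  [0.4, -0.5, -4, 7, 0, 0, 0],
  [0.4, -0.6, -5, 8.7, 0, 0, 0],
])

```text
time: 4.63
tool_pos: [0.6124, 0.0503, 0.18]
tool_rot: [3.135, -0.522, 1.467]
contact_force: [1.0, -0.6, -5.1]
opening: 0.0595
grip_force: 40.0
```

Run:
```python
from m import *
s=observe(); print(s["tool_pos"],s["contact_force"].round(1),s["opening"],s["grip_force"])
Rt=R.from_euler("xyz",[np.pi,0,np.radians(86.5)])
print("rot to down",(Rt*R.from_euler("xyz",s["tool_rot"]).inv()).as_rotvec().round(4))
wshot("w4"); i=read_camera("wrist"); save("w4",i)
```

```text
[0.61242098 0.05032446 0.17997166] [ 1.  -0.6 -5.1] 0.05950182568944196 39.9986332654953
rot to down [-0.5202  0.0491  0.0431]
4.6833 [0.6141 0.0483 0.1833] [ 3.1284 -0.5211  1.4692]
```

View pics/w4.png

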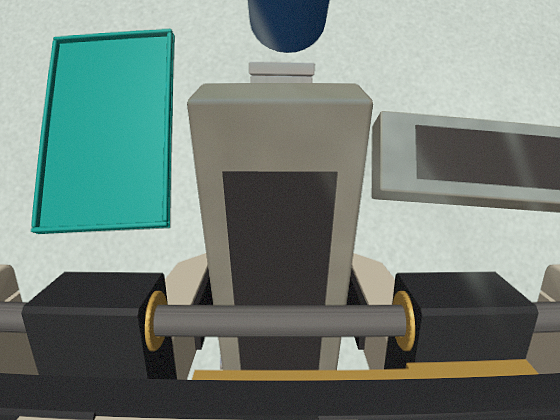

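The stone is held square and level in the fingers. Next it goes over to the tray.

step_arm([
  [0.4, -1, 0.5, 1, -0.1, 0.01, 0.008],
  [0.4, -3, 1.5, 2, -0.21, 0.02, 0.017],
  [0.4, -5, 3, 2, -0.31, 0.03, 0.026],
  [0.4, -7, 4.5, 2, -0.42, 0.04, 0.034],
  [0.4, -8.5, 6, 2, -0.52, 0.049, 0.043],
])

```text
time: 5.15
tool_pos: [0.5256, 0.1123, 0.1982]
tool_rot: [-3.141, 0.003, 1.51]
contact_force: [-0.5, 1.0, -6.0]
opening: 0.0596
grip_force: 40.0
```

step_arm([
  [0.4, -2, 2.5, -1, 0, 0, 0],
  [0.4, -4, 5.5, -3, 0, 0, 0],
  [0.4, -6, 8.5, -6, 0, 0, 0],
  [0.4, -7.3, 11, -9, 0, 0, 0],
  [0.4, -7.8, 11.9, -11, 0, 0, 0],
])

```text
time: 5.57
tool_pos: [0.4453, 0.2331, 0.0859]
tool_rot: [-3.137, -0.001, 1.512]
contact_force: [-0.3, 0.3, -5.3]
opening: 0.0595
grip_force: 40.0
```

step_arm([
  [0.4, 0, 0, 0, 0, 0, 0],
  [0.4, 0, 0, 0, 0, 0, 0],
])

```text
time: 5.73
tool_pos: [0.4474, 0.2309, 0.0869]
tool_rot: [-3.137, 0.0, 1.512]
contact_force: [1.1, -0.3, -4.4]
opening: 0.0595
grip_force: 40.0
```

Run:
```python
from m import *
s=observe(); print(s["tool_pos"],s["contact_force"].round(1),s["opening"],s["grip_force"])
Rt=R.from_euler("xyz",[np.pi,0,np.radians(86.5)])
print("rot to down",(Rt*R.from_euler("xyz",s["tool_rot"]).inv()).as_rotvec().round(4))
```

```text
[0.44744187 0.23091771 0.08685251] [ 1.1 -0.3 -4.4] 0.05945768872308475 39.99864220619202
rot to down [ 0.     -0.0051 -0.0024]
```

step_arm([
  [0.4, 0, 0, -2, 0, -0.005, 0],
  [0.4, 0.1, -0.1, -4, 0, -0.005, 0],
  [0.4, 0.1, -0.1, -6, 0, -0.005, 0],
  [0.4, 0.1, -0.1, -7, 0, -0.005, 0],
  [0.4, 0.1, -0.1, -7, 0, -0.005, 0],
])

```text
time: 6.15
tool_pos: [0.4514, 0.2289, 0.0183]
tool_rot: [3.137, -0.002, 1.509]
contact_force: [0.5, -0.6, -4.9]
opening: 0.0598
grip_force: 40.0
```

step_arm([
  [0.4, 0, 0, -0.2, 0, 0, 0],
  [0.4, 0, 0, -0.4, 0, 0, 0],
  [0.4, 0, 0, -0.6, 0, 0, 0],
  [0.4, 0, 0, -0.6, 0, 0, 0],
])

```text
time: 6.48
tool_pos: [0.4516, 0.23, 0.0138]
tool_rot: [3.134, -0.003, 1.51]
contact_force: [0.7, 3.7, 2.3]
opening: 0.0596
grip_force: 40.0
```

step_arm([
  [0.4, 0, 0, -0.1, 0, 0, 0],
  [0.4, 0, 0, -0.2, 0, 0, 0],
  [0.4, 0, 0, -0.2, 0, 0, 0],
])

```text
time: 6.73
tool_pos: [0.4511, 0.2297, 0.0111]
tool_rot: [3.135, -0.002, 1.51]
contact_force: [2.1, 3.5, 2.5]
opening: 0.0596
grip_force: 40.0
```

step_arm([
  [0.4, 0, 0, -0.1, 0, 0, 0],
  [0.4, 0, 0, -0.2, 0, 0, 0],
  [0.4, 0, 0, -0.2, 0, 0, 0],
])

```text
time: 6.98
tool_pos: [0.4509, 0.2296, 0.0091]
tool_rot: [3.136, -0.002, 1.51]
contact_force: [1.3, 3.4, 5.6]
opening: 0.0599
grip_force: 40.0
```

Run:
```python
from h import *
s=observe(); print(s["tool_pos"],s["contact_force"].round(1),s["torque"].round(2))
```

```text
[0.45087106 0.22959647 0.00906225] [1.3 3.4 5.6] [ 0.25 -0.09  0.11]
```

step_arm([
  [0.4, 0, 0, -0.1, 0, 0, 0],
  [0.4, 0, 0, -0.15, 0, 0, 0],
  [0.4, 0, 0, -0.15, 0, 0, 0],
])

```text
time: 7.23
tool_pos: [0.4509, 0.2296, 0.009]
tool_rot: [3.136, -0.002, 1.51]
contact_force: [-0.9, 3.5, 20.2]
opening: 0.0595
grip_force: 40.0
```

Run:
```python
from h import *
s=observe(); print(s["tool_pos"],s["contact_force"].round(1),s["torque"].round(2))
```

```text
[0.45090686 0.22962672 0.0090188 ] [-0.9  3.5 20.2] [-0.08  0.99  0.05]
```

step_arm([
  [0.8, 0, 0, 0.1, 0, 0, 0],
  [0.8, 0, 0, 0.1, 0, 0, 0],
  [0.8, 0, 0, 0.1, 0, 0, 0],
  [0.8, 0, 0, 0.1, 0, 0, 0],
])

```text
time: 7.57
tool_pos: [0.4498, 0.229, 0.0077]
tool_rot: [3.139, -0.001, 1.509]
contact_force: [0.2, -0.3, 0.1]
opening: 0.0731
grip_force: 0.0
```

step_arm([
  [0.8, 0, 0, 1.5, 0, 0, 0],
  [0.8, 0, 0, 5, 0, 0, 0],
  [0.9, 0, 0, 9, 0, 0, 0],
  [0.9, 0, 0, 12, 0, 0, 0],
  [0.9, 0, 0, 12, 0, 0, 0],
])

```text
time: 7.98
tool_pos: [0.4534, 0.2304, 0.1337]
tool_rot: [3.128, -0.005, 1.51]
contact_force: [0.5, 0.1, 0.2]
opening: 0.0821
grip_force: 0.0
```

Run:
```python
from m import *
s=observe(); print(s["tool_pos"],s["contact_force"].round(1),s["opening"])
i=wshot("w5"); save("w5",i)
c,_=pickle.load(open("pics/w5.pkl","rb"))
Rt=R.from_euler("xyz",[np.pi,0,np.radians(83)])
print("rot",(Rt*R.from_euler("xyz",s["tool_rot"]).inv()).as_rotvec().round(4),"to fresh",((np.array([.4435,-.2035,.10])-s["tool_pos"])*100).round(2))
```

```text
[0.45344507 0.23038343 0.13365582] [0.5 0.1 0.2] 0.08213130274056446
8.0333 [0.4521 0.2299 0.1309] [ 3.1315 -0.0036  1.5096]
rot [-0.0038  0.0142 -0.0611] to fresh [ -0.99 -43.39  -3.37]
```

View pics/w5.png

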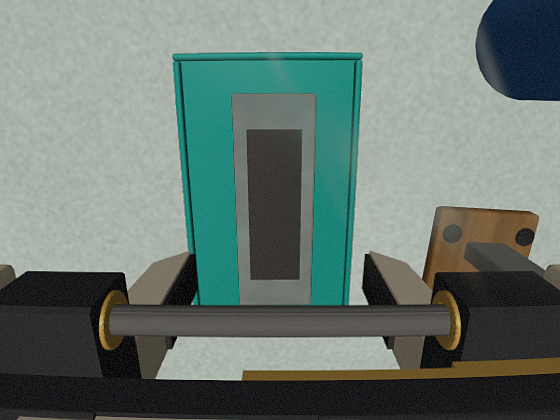

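w5 shows the worn stone lying flat in the tray, square and centred at about (274,200). Next is the fresh stone.

step_arm([
  [1, 0, -4, 1, 0, 0, 0],
  [1, 0, -8, 1, 0, 0, 0],
  [1, -0.2, -12, 1, 0, 0.01, -0.03],
  [1, -0.4, -16, 1, 0, 0.01, -0.06],
  [1, -0.5, -20, 1, 0, 0.01, -0.06],
])

```text
time: 8.45
tool_pos: [0.4439, 0.0278, 0.1367]
tool_rot: [-3.133, -0.0, 1.449]
contact_force: [1.0, -0.4, -0.1]
opening: 0.0922
grip_force: 0.0
```

step_arm([
  [1, 0, -4, 0, 0, 0, 0],
  [1, 0, -8, 0, 0, 0, 0],
  [1, -0.2, -12, 0, 0, 0, 0],
  [1, -0.4, -16, 0, 0, 0, 0],
  [1, -0.4, -20, 0, 0, 0, 0],
])

```text
time: 8.87
tool_pos: [0.4397, -0.172, 0.1366]
tool_rot: [-3.133, -0.002, 1.449]
contact_force: [0.7, 0.5, 0.5]
opening: 0.0919
grip_force: 0.0
```

step_arm([
  [1, 0, -2, -1, 0, 0, 0],
  [1, 0, -3.3, -2, 0, 0, 0],
  [1, 0, -3.3, -2, 0, 0, 0],
  [1, 0, -3.3, -2, 0, 0, 0],
])

```text
time: 9.2
tool_pos: [0.4403, -0.2026, 0.1165]
tool_rot: [-3.132, -0.003, 1.449]
contact_force: [0.1, 1.0, 0.6]
opening: 0.0916
grip_force: 0.0
```

Run:
```python
from m import *
i=wshot("w6"); s=observe(); c,_=pickle.load(open("pics/w6.pkl","rb"))
Rt=R.from_euler("xyz",[np.pi,0,np.radians(83)])
print("rot",(Rt*R.from_euler("xyz",s["tool_rot"]).inv()).as_rotvec().round(4),"to fresh",((np.array([.4435,-.2035,.0095])-s["tool_pos"])*100).round(2))
hsv=cv2.cvtColor(i,cv2.COLOR_RGB2HSV); m=cv2.inRange(hsv,(3,140,90),(18,255,255)); m[230:]=0
k,_=max(((x,0) for x in cv2.findContours(m,cv2.RETR_EXTERNAL,cv2.CHAIN_APPROX_SIMPLE)[0]),key=lambda x:cv2.contourArea(x[0]))
ap=cv2.approxPolyDP(k,4,True)[:,0]; print(ap.tolist())
for z in(.036,):print([atz(c,u,v,z)[:2].round(4).tolist() for u,v in ap])
th=np.radians(83); ex=np.array([np.cos(th),np.sin(th)]);ey=np.array([-ex[1],ex[0]]);C=np.array([.4435,-.2035])
print("pred",proj(c,np.array([[*(C+.085*ex+y*ey),z] for y in(.03,-.03) for z in(.036,.006)])).round(1).tolist())
```

```text
9.25 [ 0.4407 -0.2021  0.1172] [-3.1335e+00 -2.4000e-03  1.4499e+00]
rot [-0.0033 -0.0078 -0.0013] to fresh [  0.28  -0.14 -10.77]
[[243, 94], [245, 229], [327, 229], [333, 95]]
[[0.426, -0.1158], [0.4134, -0.2075], [0.4717, -0.2145], [0.4834, -0.1235]]
pred [[240.0, 93.9], [244.7, 94.4], [333.3, 93.8], [327.6, 94.3]]
```

step_arm([
  [1, 0.1, -0.1, -3, 0, -0.008, 0],
  [1, 0.3, -0.1, -6, 0, -0.008, 0],
  [1, 0.3, -0.1, -8.5, 0, -0.008, 0],
  [1, 0.3, -0.1, -10, 0, -0.008, 0],
  [1, 0.3, -0.1, -10, 0, -0.008, 0],
])

```text
time: 9.67
tool_pos: [0.4428, -0.2016, 0.0157]
tool_rot: [-3.139, -0.004, 1.452]
contact_force: [-0.8, -0.7, 0.6]
opening: 0.0917
grip_force: 0.0
```

step_arm([
  [1, 0, 0, -0.4, 0, 0, 0],
  [1, 0, 0, -0.7, 0, 0, 0],
  [1, 0, 0, -0.7, 0, 0, 0],
])

```text
time: 9.92
tool_pos: [0.445, -0.2043, 0.0119]
tool_rot: [3.138, -0.001, 1.451]
contact_force: [-0.2, 0.6, -0.4]
opening: 0.092
grip_force: 0.0
```

step_arm([
  [0.4, 0, 0, 0, 0, 0, 0],
  [0.4, 0, 0, 0, 0, 0, 0],
  [0.4, 0, 0, 0, 0, 0, 0],
  [0.4, 0, 0, 0, 0, 0, 0],
  [0.4, 0, 0, 0, 0, 0, 0],
], grip_force=45)

```text
time: 10.33
tool_pos: [0.4445, -0.2047, 0.0115]
tool_rot: [3.139, -0.001, 1.45]
contact_force: [-0.1, -0.2, 0.4]
opening: 0.0632
grip_force: 0.0
```

step_arm([
  [0.4, 0, 0, 0, 0, 0, 0],
  [0.4, 0, 0, 0, 0, 0, 0],
  [0.4, 0, 0, 0, 0, 0, 0],
])

```text
time: 10.58
tool_pos: [0.4444, -0.2047, 0.0114]
tool_rot: [3.139, -0.001, 1.45]
contact_force: [-0.9, -0.3, 3.2]
opening: 0.0596
grip_force: 45.0
```

step_arm([
  [0.4, 0, 0, 1, 0, 0, 0],
  [0.4, 0, 0, 4, 0, 0, 0],
  [0.4, 0, 0, 8, 0, 0, 0],
  [0.4, 0, 0, 12, 0, 0, 0],
  [0.4, 0, 0, 16, 0, 0, 0],
])

```text
time: 11.0
tool_pos: [0.4435, -0.2039, 0.1728]
tool_rot: [3.141, -0.003, 1.45]
contact_force: [1.1, -1.3, -5.9]
opening: 0.0595
grip_force: 45.0
```

step_arm([
  [0.4, 1.5, 1.5, 3, 0, 0, 0],
  [0.4, 4, 4, 6, 0, 0, 0],
  [0.4, 6.5, 6, 9, 0, 0, 0],
  [0.4, 9, 8, 11, 0, 0, 0],
  [0.4, 10.5, 11, 11, 0, 0, 0],
])

```text
time: 11.42
tool_pos: [0.5526, -0.0951, 0.2863]
tool_rot: [3.13, 0.001, 1.448]
contact_force: [1.4, -0.2, -4.2]
opening: 0.06
grip_force: 45.0
```

step_arm([
  [0.4, 2, 3, 0, 0, 0, 0],
  [0.4, 4, 6, 0, 0, 0, 0],
  [0.4, 5.5, 8.5, 0, 0, 0, 0],
  [0.4, 6.5, 9.5, 0, 0, 0, 0],
  [0.4, 6.5, 9.5, 0, 0, 0, 0],
])

```text
time: 11.83
tool_pos: [0.6151, 0.0037, 0.28]
tool_rot: [3.141, -0.003, 1.454]
contact_force: [-0.1, 0.0, -4.7]
opening: 0.0596
grip_force: 45.0
```

step_arm([
  [0.4, 0, 1, -1, 0.1, -0.012, 0],
  [0.4, 0, 2, -3, 0.21, -0.024, 0],
  [0.4, 0, 3, -5, 0.31, -0.036, 0.003],
  [0.4, 0, 4, -7, 0.42, -0.048, 0.007],
  [0.4, 0, 4.8, -8, 0.52, -0.06, 0.007],
])

```text
time: 12.25
tool_pos: [0.6129, 0.0481, 0.1992]
tool_rot: [-3.139, -0.529, 1.454]
contact_force: [-1.1, 0.5, -5.4]
opening: 0.0597
grip_force: 45.0
```

step_arm([
  [0.4, 0, 0, 0, 0, 0, 0],
  [0.4, 0, 0, 0, 0, 0, 0],
])

```text
time: 12.42
tool_pos: [0.6135, 0.0467, 0.2001]
tool_rot: [-3.138, -0.522, 1.452]
contact_force: [0.6, -0.8, -4.0]
opening: 0.0599
grip_force: 45.0
```

```bash
cat > chk.py <<'E'
from m import *
s=observe(); c,Rm=cradle(O,YAW); print(s["time"],s["tool_pos"].round(4),"F",s["contact_force"].round(1),s["torque"].round(2),s["opening"].round(4),s["grip_force"].round(1))
print("cradle",(Rm.T@(s["tool_pos"]-c)).round(4),"Fcradle",(Rm.T@s["contact_force"]).round(1))
Rt=R.from_matrix(Rm@np.diag([1,-1,-1])); print("rot err",(Rt*R.from_euler("xyz",s["tool_rot"]).inv()).as_rotvec().round(4))
for z in(.03,.0055):print("to",z,((c+Rm@[-.005,0,z]-s["tool_pos"])*100).round(2))
E
python3 chk.py
```

```text
Traceback (most recent call last):
  File "chk.py", line 2, in <module>
    s=observe(); c,Rm=cradle(O,YAW); print(s["time"],s["tool_pos"].round(4),"F",s["contact_force"].round(1),s["torque"].round(2),s["opening"].round(4),s["grip_force"].round(1))
                                                                                                                                 ^^^^^^^^^^^^^^^^^^
AttributeError: 'float' object has no attribute 'round'
```

```bash
sed -i 's/s\["opening"\].round(4),s\["grip_force"\].round(1)/round(s["opening"],4),round(s["grip_force"],1)/' chk.py; python3 chk.py
python3 - <<'E'
from m import *
i=wshot("w7"); s=observe(); c,_=pickle.load(open("pics/w7.pkl","rb"))
hsv=cv2.cvtColor(i,cv2.COLOR_RGB2HSV); m=cv2.inRange(hsv,(3,140,90),(18,255,255)); m[230:]=0
k=max(cv2.findContours(m,cv2.RETR_EXTERNAL,cv2.CHAIN_APPROX_SIMPLE)[0],key=cv2.contourArea)
ap=cv2.approxPolyDP(k,4,True)[:,0]; print(ap.tolist())
Rt=R.from_euler("xyz",s["tool_rot"]).as_matrix()
for dp in(0,.03):
  L=np.array([[.085,y,z] for y in(.03,-.03) for z in(.03,0)])@R.from_euler("y",dp).as_matrix().T
  L=L*[1,-1,-1]+[.001,0,.005]
  print(dp,proj(c,L@Rt.T+s["tool_pos"]).round(1).tolist())
E
```

```text
12.4167 [0.6135 0.0467 0.2001] F [ 0.6 -0.8 -4. ] [-0.73 -0.02 -0.07] 0.0599 45.0
cradle [-0.004   0.0006  0.1236] Fcradle [-2.6 -0.6 -3.1]
rot err [ 0.0011 -0.0028  0.0017]
to 0.03 [ 0.58  4.56 -8.16]
to 0.0055 [  0.72   5.78 -10.28]
12.4667 [0.6145 0.0473 0.2017] [ 3.1404 -0.5217  1.4557]
[[201, 86], [207, 229], [353, 229], [361, 87]]
0 [[197.5, 83.2], [212.8, 85.8], [366.9, 82.6], [350.8, 85.3]]
0.03 [[198.9, 81.0], [213.8, 86.1], [365.4, 80.3], [349.7, 85.6]]
```

step_arm([
  [0.4, 0.1, 1, -1.8, 0, 0, 0],
  [0.4, 0.25, 2.2, -3.9, 0, 0, 0],
  [0.4, 0.4, 3.4, -6, 0, 0, 0],
  [0.4, 0.5, 4.2, -7.5, 0, 0, 0],
  [0.4, 0.58, 4.6, -8.2, 0, 0, 0],
])

```text
time: 12.88
tool_pos: [0.62, 0.0961, 0.119]
tool_rot: [3.14, -0.523, 1.46]
contact_force: [-1.1, 0.6, -5.2]
opening: 0.0596
grip_force: 45.0
```

step_arm([
  [0.4, 0, 0, 0, 0, 0, 0],
  [0.4, 0, 0, 0, 0, 0, 0],
])

```text
time: 13.05
tool_pos: [0.621, 0.0946, 0.1208]
tool_rot: [3.138, -0.524, 1.459]
contact_force: [1.1, -0.1, -3.1]
opening: 0.0595
grip_force: 45.0
```

```bash
python3 chk.py
```

```text
13.05 [0.621  0.0946 0.1208] F [ 1.1 -0.1 -3.1] [-0.75 -0.04 -0.04] 0.0595 45.0
cradle [-0.0017 -0.0014  0.0307] Fcradle [-1.6 -1.1 -2.7]
rot err [ 0.0003  0.0035 -0.0017]
to 0.03 [-0.17 -0.23 -0.23]
to 0.0055 [-0.03  0.98 -2.35]
```

step_arm([
  [0.4, -0.15, -0.2, -0.3, 0, 0, 0],
  [0.4, -0.1, 0.2, -1.0, 0, 0, 0],
  [0.4, -0.08, 0.6, -1.7, 0, 0, 0],
  [0.4, -0.08, 0.65, -1.8, 0, 0, 0],
  [0.4, -0.08, 0.65, -1.8, 0, 0, 0],
])

```text
time: 13.47
tool_pos: [0.6189, 0.1012, 0.1005]
tool_rot: [-3.141, -0.525, 1.456]
contact_force: [0.3, 0.3, -4.8]
opening: 0.0594
grip_force: 45.0
```

```bash
python3 chk.py
```

```text
13.4667 [0.6189 0.1012 0.1005] F [ 0.3  0.3 -4.8] [-0.7  -0.04 -0.03] 0.0594 45.0
cradle [-0.0064  0.0015  0.01  ] Fcradle [-2.1 -0.3 -4.3]
rot err [-0.0016 -0.0006 -0.0005]
to 0.03 [ 0.05 -0.89  1.8 ]
to 0.0055 [ 0.19  0.33 -0.32]
```

step_arm([
  [0.4, 0.08, 0.08, -0.13, 0, 0, 0],
  [0.4, 0.12, 0.15, -0.26, 0, 0, 0],
  [0.4, 0.12, 0.15, -0.26, 0, 0, 0],
])

```text
time: 13.72
tool_pos: [0.6208, 0.1025, 0.0985]
tool_rot: [3.141, -0.525, 1.456]
contact_force: [-0.6, 0.2, -5.5]
opening: 0.0593
grip_force: 45.0
```

```bash
python3 chk.py
```

```text
13.7167 [0.6208 0.1025 0.0985] F [-0.6  0.2 -5.5] [-0.7   0.01 -0.  ] 0.0593 45.0
cradle [-0.0061 -0.0002  0.0076] Fcradle [-2.7  0.7 -4.8]
rot err [-0.0013  0.0011 -0.0003]
to 0.03 [-0.14 -1.02  1.99]
to 0.0055 [ 0.    0.2  -0.13]
```

step_arm([
  [0.4, 0.01, 0.05, -0.09, 0, 0, 0],
  [0.4, 0.02, 0.1, -0.17, 0, 0, 0],
  [0.4, 0.02, 0.1, -0.17, 0, 0, 0],
])

```text
time: 13.97
tool_pos: [0.6208, 0.1035, 0.0968]
tool_rot: [3.141, -0.525, 1.456]
contact_force: [0.6, -0.3, -4.7]
opening: 0.06
grip_force: 45.0
```

```bash
python3 chk.py
```

```text
13.9667 [0.6208 0.1035 0.0968] F [ 0.6 -0.3 -4.7] [-0.67 -0.03  0.02] 0.06 45.0
cradle [-0.006  -0.0001  0.0056] Fcradle [-2.5 -0.6 -4. ]
rot err [-0.0013  0.0009 -0.0003]
to 0.03 [-0.14 -1.12  2.16]
to 0.0055 [0.   0.1  0.04]
```

step_arm([
  [0.4, 0.01, 0.05, -0.09, 0, 0, 0],
  [0.4, 0.01, 0.08, -0.13, 0, 0, 0],
  [0.4, 0.01, 0.08, -0.13, 0, 0, 0],
])

```text
time: 14.22
tool_pos: [0.621, 0.1037, 0.0965]
tool_rot: [3.14, -0.525, 1.457]
contact_force: [-2.9, -3.6, 1.3]
opening: 0.0596
grip_force: 45.0
```

```bash
python3 chk.py
```

```text
14.2167 [0.621  0.1037 0.0965] F [-2.9 -3.6  1.3] [-0.72  0.3   0.13] 0.0596 45.0
cradle [-0.006  -0.0003  0.0052] Fcradle [-2.7  2.5  3.1]
rot err [-0.001   0.0017 -0.0003]
to 0.03 [-0.16 -1.14  2.2 ]
to 0.0055 [-0.02  0.08  0.08]
```

step_arm([
  [0.4, 0.01, 0.05, -0.09, 0, 0, 0],
  [0.4, 0.01, 0.08, -0.13, 0, 0, 0],
  [0.4, 0.01, 0.08, -0.13, 0, 0, 0],
])

```text
time: 14.47
tool_pos: [0.621, 0.1037, 0.0964]
tool_rot: [3.139, -0.525, 1.457]
contact_force: [-9.1, -8.6, 10.5]
opening: 0.0595
grip_force: 45.0
```

```bash
python3 chk.py
```

```text
14.4667 [0.621  0.1037 0.0964] F [-9.1 -8.6 10.5] [-0.73  0.96  0.33] 0.0595 45.0
cradle [-0.0061 -0.0003  0.0051] Fcradle [-3.   8.  13.9]
rot err [-0.0007  0.0023 -0.0003]
to 0.03 [-0.16 -1.14  2.21]
to 0.0055 [-0.02  0.07  0.09]
```

step_arm([
  [0.85, -0.02, -0.1, 0.18, 0, 0, 0],
  [0.85, -0.02, -0.1, 0.18, 0, 0, 0],
  [0.85, -0.02, -0.1, 0.18, 0, 0, 0],
  [0.85, -0.02, -0.1, 0.18, 0, 0, 0],
  [0.85, -0.02, -0.1, 0.18, 0, 0, 0],
])

```text
time: 14.88
tool_pos: [0.6209, 0.1043, 0.0962]
tool_rot: [3.14, -0.525, 1.457]
contact_force: [-0.1, -0.7, -0.2]
opening: 0.0779
grip_force: 0.0
```

step_arm([
  [0.9, -0.06, -0.5, 0.87, 0, 0, 0],
  [0.95, -0.2, -2, 3.5, 0, 0, 0],
  [1, -0.4, -4, 6.9, 0, 0, 0],
  [1, -0.6, -5.5, 9.5, 0, 0, 0],
  [1, -0.6, -5.5, 9.5, 0, 0, 0],
])

```text
time: 15.3
tool_pos: [0.6175, 0.0457, 0.1975]
tool_rot: [3.128, -0.523, 1.46]
contact_force: [0.8, -0.7, 1.0]
opening: 0.0916
grip_force: 0.0
```

```bash
python3 chk.py
python3 - <<'E'
from m import *
i=wshot("w8"); s=observe(); c,_=pickle.load(open("pics/w8.pkl","rb"))
hsv=cv2.cvtColor(i,cv2.COLOR_RGB2HSV); m=cv2.inRange(hsv,(3,140,90),(18,255,255)); m[295:]=0
k=max(cv2.findContours(m,cv2.RETR_EXTERNAL,cv2.CHAIN_APPROX_SIMPLE)[0],key=cv2.contourArea)
ap=cv2.approxPolyDP(k,4,True)[:,0]; print(ap.tolist())
o,Rm=cradle(O,YAW)
for u,v in ap:
    a,d=ray(c,u,v); a=Rm.T@(a-o); d=Rm.T@d; print((a+d*(.03-a[2])/d[2]).round(4))
save("w8",i)
E
```

```text
15.3 [0.6175 0.0457 0.1975] F [ 0.8 -0.7  1. ] [-0.29 -0.09  0.  ] 0.0916 0.0
cradle [-0.0058 -0.0035  0.1217] Fcradle [-0.  -0.8  1.2]
rot err [0.002  0.0114 0.0023]
to 0.03 [ 0.19  4.66 -7.9 ]
to 0.0055 [  0.33   5.88 -10.02]
15.35 [0.6165 0.047  0.1948] [ 3.1326 -0.5237  1.4583]
[[232, 91], [229, 294], [233, 287], [236, 294], [317, 294], [317, 93]]
[0.0807 0.0279 0.03  ]
[-0.0733  0.036   0.03  ]
[-0.067   0.0325  0.03  ]
[-0.0733  0.0304  0.03  ]
[-0.0736 -0.0344  0.03  ]
[ 0.0795 -0.0291  0.03  ]
```

The fresh stone sits on the seat at about −5 mm along x, centred and square. Next I close the fingers and go above the paddle.

step_arm([
  [0, 0, -1, 2, -0.1, 0.012, 0],
  [0, -0.4, -2, 4, -0.21, 0.024, 0],
  [0, -0.8, -3, 5, -0.31, 0.036, 0],
  [0, -1.2, -4, 5, -0.42, 0.048, 0],
  [0, -1.7, -5, 5, -0.52, 0.055, 0],
])

```text
time: 15.77
tool_pos: [0.5982, -0.0012, 0.2423]
tool_rot: [3.133, 0.003, 1.458]
contact_force: [-0.2, -0.1, -0.2]
opening: 0.063
grip_force: 0.0
```

step_arm([
  [0, 0, -3, 0, 0, 0, 0],
  [0, 0, -6, 0, 0, 0, 0],
  [0, 0, -8.2, 0, 0, 0, 0],
  [0, 0, -8.2, 0, 0, 0, 0],
  [0, 0, -8.2, 0, 0, 0, 0],
])

```text
time: 16.18
tool_pos: [0.5974, -0.0834, 0.2402]
tool_rot: [3.138, -0.003, 1.456]
contact_force: [0.4, 0.4, 0.1]
opening: 0.0293
grip_force: 0.0
```

step_arm([
  [0, 0, 0, 0, 0, 0, 0],
  [0, 0, 0, 0, 0, 0, 0],
  [0, 0, 0, 0, 0, 0, 0],
  [0, 0, 0, 0, 0, 0, 0],
])

```text
time: 16.52
tool_pos: [0.5978, -0.0821, 0.2411]
tool_rot: [3.136, -0.002, 1.459]
contact_force: [-0.2, -0.3, 0.5]
opening: 0.0032
grip_force: 0.0
```

```bash
cat > lev.py <<'E'
from h import *
s=observe(); d=s["tool_pos"]-[.6074,-.0112,0]; ex=np.array([.115,.9934])
print(s["tool_pos"].round(4),"d",(d[:2]@ex).round(4),"lat",(d[:2]@[-.9934,.115]).round(4),"F",s["contact_force"].round(1),"rot",s["tool_rot"].round(3),s["opening"])
E
python3 lev.py
```

```text
[ 0.5978 -0.0821  0.2411] d -0.0715 lat 0.0014 F [-0.2 -0.3  0.5] rot [ 3.136e+00 -2.000e-03  1.459e+00] 0.003217638915130827
```

step_arm([
  [0, 0, -0.4, -3, 0, 0, 0],
  [0, 0, -0.4, -6, 0, 0, 0],
  [0, 0, -0.4, -6.8, 0, 0, 0],
  [0, 0, -0.4, -6.8, 0, 0, 0],
])

```text
time: 16.85
tool_pos: [0.5964, -0.0862, 0.1707]
tool_rot: [-3.142, -0.003, 1.458]
contact_force: [-0.7, 0.5, 0.6]
opening: 0.0004
grip_force: 0.0
```

step_arm([
  [0, 0, -0.1, -0.5, 0, 0, 0],
  [0, 0, -0.2, -1.0, 0, 0, 0],
  [0, 0, -0.3, -1.5, 0, 0, 0],
  [0, 0, -0.4, -2.0, 0, 0, 0],
])

```text
time: 17.18
tool_pos: [0.599, -0.0937, 0.1574]
tool_rot: [3.13, 0.003, 1.458]
contact_force: [-9.0, -11.3, 21.9]
opening: 0.0003
grip_force: 10.7
```

```bash
python3 lev.py
```

```text
[ 0.599  -0.0937  0.1574] d -0.0829 lat -0.0011 F [ -9.  -11.3  21.9] rot [3.130e+00 3.000e-03 1.458e+00] 0.0003424126595705005
```

step_arm([
  [0, 0, 0, -0.7, 0, 0, 0],
  [0, 0, 0, -1.4, 0, 0, 0],
  [0, 0, 0, -2.1, 0, 0, 0],
])

```text
time: 17.43
tool_pos: [0.6004, -0.0929, 0.1361]
tool_rot: [3.127, 0.001, 1.457]
contact_force: [-0.7, -2.3, 7.8]
opening: 0.0003
grip_force: 3.2
```

```bash
python3 lev.py
```

```text
[ 0.6004 -0.0929  0.1361] d -0.082 lat -0.0024 F [-0.7 -2.3  7.8] rot [3.127e+00 1.000e-03 1.457e+00] 0.00030018202071152475
```

step_arm([
  [0, 0, 0, -0.7, 0, 0, 0],
  [0, 0, 0, -1.4, 0, 0, 0],
  [0, 0, 0, -1.8, 0, 0, 0],
])

```text
time: 17.68
tool_pos: [0.5984, -0.0913, 0.1147]
tool_rot: [3.134, -0.002, 1.457]
contact_force: [-0.5, -0.7, -0.4]
opening: 0.0006
grip_force: 0.0
```

```bash
python3 lev.py
```

```text
[ 0.5984 -0.0913  0.1147] d -0.0806 lat -0.0003 F [-0.5 -0.7 -0.4] rot [ 3.134e+00 -2.000e-03  1.457e+00] 0.0005728241529019492
```

step_arm([
  [0, 0, 0, -0.5, 0, 0, 0],
  [0, 0, 0, -1.0, 0, 0, 0],
  [0, 0, 0, -1.4, 0, 0, 0],
  [0, 0, 0, -1.5, 0, 0, 0],
])

```text
time: 18.02
tool_pos: [0.5979, -0.0908, 0.1006]
tool_rot: [3.136, -0.002, 1.458]
contact_force: [-5.5, 1.5, 16.8]
opening: 0.0001
grip_force: 8.7
```

```bash
python3 lev.py
```

```text
[ 0.5979 -0.0908  0.1006] d -0.0802 lat 0.0002 F [-5.5  1.5 16.8] rot [ 3.136e+00 -2.000e-03  1.458e+00] 0.00014706168180577734
```

step_arm([
  [0, 0, 0, 3, 0, 0, 0],
  [0, 0, 0, 7, 0, 0, 0],
  [0, 0, 0, 11, 0, 0, 0],
  [0, 0, 0, 15, 0, 0, 0],
  [0, 0, 0, 19, 0, 0, 0],
])

```text
time: 18.43
tool_pos: [0.5974, -0.0907, 0.2908]
tool_rot: [3.137, -0.002, 1.458]
contact_force: [1.6, -0.0, -0.0]
opening: 0.0004
grip_force: 0.0
```

step_arm([
  [0, -1, 2, 2, 0, 0, 0],
  [0, -2, 5, 4, 0, 0, 0],
  [0, -3, 8, 5, 0, 0, 0],
  [0, -4, 11, 5, 0, 0, 0],
  [0, -4, 11, 5, 0, 0, 0],
])

```text
time: 18.85
tool_pos: [0.5565, 0.0238, 0.3405]
tool_rot: [3.135, -0.004, 1.462]
contact_force: [-0.3, 0.6, 0.2]
opening: 0.0001
grip_force: 0.0
```

step_arm([
  [0, 0, 0, 0, 0, 0, 0],
  [0, 0, 0, 0, 0, 0, 0],
])

```text
time: 19.02
tool_pos: [0.5579, 0.0188, 0.3387]
tool_rot: [3.137, -0.002, 1.458]
contact_force: [-0.5, -0.3, 0.3]
opening: 0.0003
grip_force: 0.0
```

Run:
```python
from m import *
i=wshot("w9"); c,_=pickle.load(open("pics/w9.pkl","rb")); t=read_camera("top")
hsv=cv2.cvtColor(i,cv2.COLOR_RGB2HSV); m=cv2.inRange(hsv,(5,140,90),(18,255,255))
k=max(cv2.findContours(m,cv2.RETR_EXTERNAL,cv2.CHAIN_APPROX_SIMPLE)[0],key=cv2.contourArea)
print(cv2.approxPolyDP(k,4,True)[:,0].tolist())
o,Rm=cradle(O,YAW)
print("pred clamped",proj(c,np.r_[stone([0,0,0],O,YAW,.03),stone([0,0,0],O,YAW,0)[:2]]).round(1).tolist())
a=cv2.resize(i[:310],None,fx=1.42,fy=1.42,interpolation=cv2.INTER_CUBIC)
b=cv2.resize(t[110:320,90:430],None,fx=795/340*.44,fy=795/340*.44,interpolation=cv2.INTER_CUBIC)
x=np.zeros((600,800,3),np.uint8); x[:a.shape[0],:a.shape[1]]=a[:600,:800]; h=min(600-a.shape[0],b.shape[0]); x[a.shape[0]:a.shape[0]+h,:b.shape[1]]=b[:h]
save("w9",x)
```

```text
19.0667 [0.558  0.0183 0.3386] [ 3.1369e+00 -1.7000e-03  1.4570e+00]
[[306, 0], [298, 160], [347, 161], [375, 6], [371, 0]]
pred clamped [[305.9, 5.4], [376.2, 6.5], [297.9, 160.3], [348.5, 160.5], [304.1, -5.4], [369.7, -4.3]]
```

View pics/w9.png

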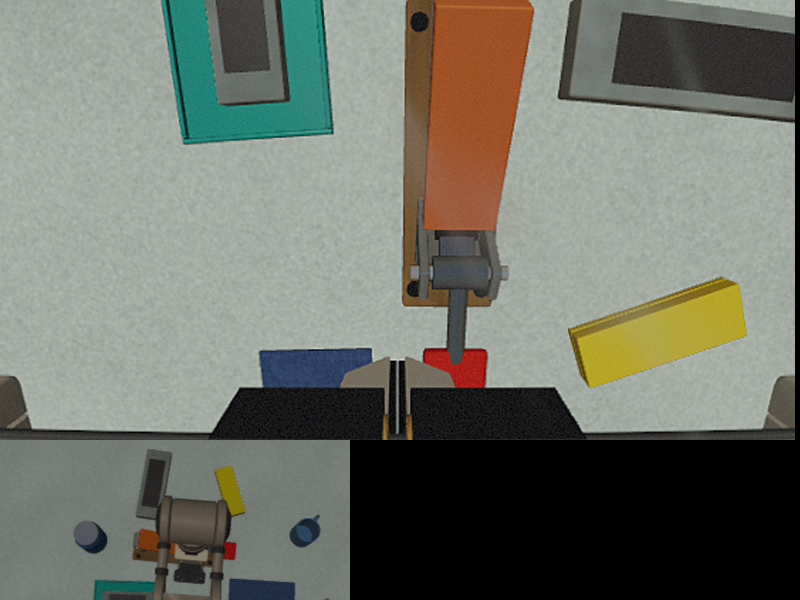

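The last picture shows the orange stone's corners within 1–2 px of the predicted clamped pose. The lever is down with nothing touching it, the worn stone is flat in the tray, and the mug and canister are where they were. I'm handing in.

```bash
python3 -c "
from cell import *
print(hand_in())"
```

```text
the job is handed in; nothing more can be done
None
```

The job is handed in at about 19 s: the worn stone lies flat in the teal tray, and the fresh orange stone is clamped on the holder with the lever latched down; the soap bottle was never approached, but I did not re-check it in the final picture.

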